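Right the fallen tin in its lane and show the smallest tin to the code scanner

ROBOT

A 6-joint arm with a two-finger parallel gripper is mounted at the origin on a cart in front of the work surface, level with it; the furniture and walls round the work are solid. World frame = base frame: x ahead of the robot, y to its left, z up, the work surface at z = 0. Lengths are in m, angles in rad, forces in N, time in s.
With the tool pointing down it reaches from about 0.225 to 0.875 m from the base axis. Payload 3.4 kg.
Tool frame: the origin (TCP) lies on the centre line of the jaws, within the pads' length; the fingertips stand 22 mm ahead of it and the grasp point (between the pads) lies 3 mm ahead of it; z points along the fingers, y is the line along which they close (so a half turn about z gives the same grasp; the last joint's range is limited). The gripper opens to 85 mm and grips with 20 to 120 N. Pads are 22 mm wide; open, the fingers measure 114 mm over their backs; the gripper's body (76 mm by 85 mm) begins 54 mm behind the grasp point. The pads swing forward as they close: fully open they stand 13 mm farther back than shut.
Start: joints at [-0.121, 0.276, 1.505, -0, 1.361, -0.121], TCP at [0.575, -0, 0.253] pointing down, gripper open.
Joint ranges: [-2.89, 2.89], [-0.75, 2.08], [0.22, 2.7], [-1.18, 4.32], [0.11, 2.71], [-2.7, 2.7]. Speed limits (rad/s): [2.57, 2.57, 3.14, 3.14, 3.14, 3.14].

INTERFACE

Orientations are given as a unit quaternion [w, x, y, z].
In Python, from rig import readout, optics, ticket gives the robot as it stands. The module is installed in compiled form; this text tells all that it offers.
- The arm moves only by the shell command python3 -m handwheel 'ROWS' [OPENING] [FORCE]. ROWS is one flat JSON list of numbers that holds 1 to 5 rows one after another, with no inner brackets; each row has 4 numbers: dx, dy, dz in m, then a turn about the tool's z in rad; each row shifts and turns the commanded pose from where the row before left it, along the tool's axes as they then stand; what a row does not reach is not made up. A row lasts 1/12 s, in which the tool goes at most 0.0417 m and 0.125 rad, less where a joint would pass 70% of its speed; a pose out of reach is approached as far as the arm can. OPENING is the finger opening in m, set as the command begins (- or left out keeps the last). The fingers move at their own pace and stop on an object; FORCE is the grip in N (left out, the last holds). Time passes only in rows, so rows that do not move let the fingers close. It prints the time, the measured TCP pose, the force, the opening and the grip force at its end. Input that does not fit is refused with a message, and nothing moves.
- readout.get_state(): the state, without advancing time (a new reading comes with each control period).
- optics.get_image(name): name is "scene" or "side" or "wrist"; returns a dict with "img" (384x512x3 uint8, red, green, blue), "camera_matrix" (3x3 intrinsics, pixels), "k1" (the pictures are not rectified: a ray, as slopes to the right and down, at radius r is drawn at 1 + k1 r^2 times it, then the intrinsics apply), "T" (4x4, takes a point from camera to world coordinates); the wrist camera has in their place "hand_eye" (4x4, takes a point from camera to tool coordinates, whose origin is the TCP and whose axes are the flange's). Camera axes: x right, y down, z forward; pixel columns grow to the right and rows downward; lengths in m; the calibration is good to about 2 mm. A picture is of the moment at which its call begins: read the wrist's pose just before it. There is no depth.
- ticket.sign_off(): hands the job in; it is judged then, once.
The state is a dict: "clock": time; "qpos": joint angles; "qd": joint speeds; "effort": joint torques, N m; "position": TCP position; "ee_rot": TCP orientation; "contact_force": force on the tool from outside, world axes, zero at the start; "moment": the same for the moment, N m; "width": finger opening in m; "gripper_force": force on a finger pad.
Only numpy, scipy, OpenCV 4.12 (cv2) and the standard library are available. Lean on these libraries where they do the work, as an engineer would, in place of code of your own. Each camera call takes 0.05 s, during which the arm holds its last target. There are 200 camera calls.

TASK

One tin has toppled out of the stock lane: stand it back up, lid on top, in its empty place between its neighbours so that it rests on the lane's floor between the wires. Then take the smallest tin out of the lane and present its underside to the slanted window of the code scanner: in the air, square to the glass and centred on it, about 8 cm off the glass. Finish while holding it there still; the other tins stay standing in the lane, and nothing else on the table is disturbed.

Things in the scene. Friction and masses are not known exactly. Their poses are not given: they have to be found in the camera images.
- lane: stock lane: grey sheet tray fixed to the table, 94 mm wide (x), 420 mm long (y). Origin: centre of underside, z up; tins stand on its floor at z = 6 mm. 6 mm wire guide rails at x = +-40.5 mm (75 mm apart inside), tops at z = 27 mm; end stops' tops at 37 mm. Four places at y = -150, -50, +50 (empty), +150 mm; three tins stand in the others in any order, up to 5 mm off along y
- lane_gap (a point): centre of the empty place, on the lane's floor
- tin_0: the fallen tin: cylinder 64 mm across, 85 mm long, 0.11 to 0.2 kg, centre of mass at mid-length. Lies on its side on the table between robot and lane, lid end within 40 deg of towards the robot. Origin: centre of its underside; z along its axis from underside to lid. Rolls if pushed sideways; standing on its base edge under 30 deg off upright, it settles upright by itself
- tin_1: a tin standing in the lane, 60 mm in diameter, 70 mm tall. Origin: centre of its underside, z up to the lid
- tin_2: the tallest tin, standing in the lane, 68 mm in diameter, 100 mm tall. Origin: centre of its underside, z up to the lid
- tin_3: the smallest tin, standing in the lane, 52 mm in diameter, 60 mm tall, 0.11 to 0.2 kg. Origin: centre of its underside, z up to the lid
- scanner_window: dark glass window of the black code scanner, a head fixed on a round foot, left of the lane. Origin: centre of the glass, 130 mm above the table; z: outward normal, leaning 30 deg from straight up, roughly towards the robot; y level across the window. Glass 66 (x) by 76 mm (y) in a grey bezel 3 mm proud; head 94 by 104 mm, reaching 60 mm behind the glass
- tape_roll: a roll of tape lying flat, 102 mm across, 18 mm high; bystander. Origin: centre of its underside
- cup: a white coffee cup, 85x72x53 mm; bystander. Origin: centre of its underside
- tag_pad: a pad of price tags, 76x88x12 mm; bystander. Origin: centre of its underside
Mind the look-alikes: they are no part of the job. Leave any turquoise or yellow look-alike of the tin_3 alone. What is shaped like the tin_2 but turquoise is not meant.

How it is judged:
By the outcome, as a careful person would: the job done as asked, in the order asked, and still so for the second after the job is handed in, while the arm keeps its last pose, push and grip.
It also fails if it takes over 51 s, if anything falls off the work surface, if the arm or the gripper's body presses on something with over 40 N, if the wrist force passes 120 N, or if a joint passes its speed limit or range.

## Working session

There is one attempt and no reset: what is moved stays moved. The work goes in short steps, Python scripts to look and compute and a shell command to move; the robot and the scene stay as the last step left them, time stands still between calls to the robot, and variables do not carry over. Pictures are saved under pics/ and viewed, at most 10 in all, crops included, and the job is handed in when it is done.

```bash
mkdir -p pics; ls; python3 - <<'E'
from rig import readout, optics
import cv2,numpy as np
s=readout.get_state();print(s)
for n in ["scene","side"]:
    d=optics.get_image(n);cv2.imwrite(f"pics/{n}0.png",d["img"][:,:,::-1]);np.savez(f"{n}0.npz",**d)
    print(n,d["camera_matrix"].round(1).tolist(),d["k1"],d["T"].round(3).tolist())
s=readout.get_state()
d=optics.get_image("wrist");cv2.imwrite("pics/wrist0.png",d["img"][:,:,::-1]);np.savez("wrist0.npz",**d)
print(d["camera_matrix"].round(1).tolist(),d["k1"],d["hand_eye"].round(3).tolist())
E
```

```text
pics
{'clock': 0.0, 'qpos': array([-1.20977513e-01,  2.76628374e-01,  1.50615142e+00,  2.44518988e-05,
        1.36068781e+00, -1.20991090e-01]), 'qd': array([-0.00063614, -0.00264917, -0.00021006, -0.001522  ,  0.00076199,
       -0.00104387]), 'effort': array([ 6.20495921e-04, -4.16768074e+01, -2.45808578e+01, -1.52056768e-04,
        1.11346930e-02,  1.69860516e-05]), 'position': array([5.74511436e-01, 7.51872809e-05, 2.52413350e-01]), 'ee_rot': array([-7.45425535e-04,  7.07103481e-01,  7.07109460e-01, -5.68633774e-04]), 'contact_force': array([ 0.14557717, -0.40309227, -0.55046202]), 'moment': array([ 0.03397056, -0.00663719, -0.05594372]), 'gripper_force': 0.0, 'width': 0.08565667721622976}
scene [[448.1, 0.0, 253.1], [0.0, 448.1, 193.5], [0.0, 0.0, 1.0]] -0.11180774112597751 [[0.687, -0.49, 0.537, -0.151], [-0.727, -0.459, 0.511, -0.671], [-0.003, -0.741, -0.671, 0.937], [0.0, 0.0, 0.0, 1.0]]
side [[444.3, 0.0, 254.3], [0.0, 444.3, 191.7], [0.0, 0.0, 1.0]] 0.023057963227183405 [[1.0, -0.006, -0.004, 0.524], [-0.0, -0.529, 0.849, -1.281], [-0.007, -0.849, -0.529, 0.885], [0.0, 0.0, 0.0, 1.0]]
[[267.5, 0.0, 258.6], [0.0, 267.5, 187.1], [0.0, 0.0, 1.0]] 0.013142479945639711 [[-0.0, -0.963, -0.271, 0.068], [1.0, -0.0, -0.001, -0.001], [0.0, -0.271, 0.963, -0.121], [0.0, 0.0, 0.0, 1.0]]
```

View pics/scene0.png

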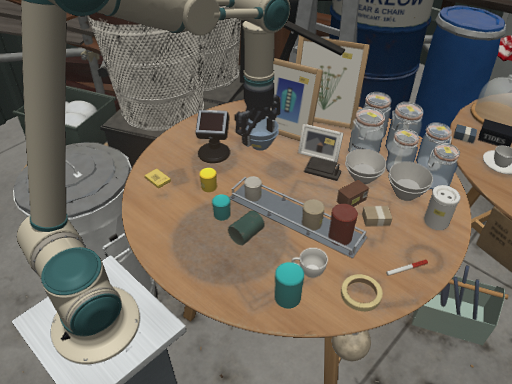

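View pics/side0.png

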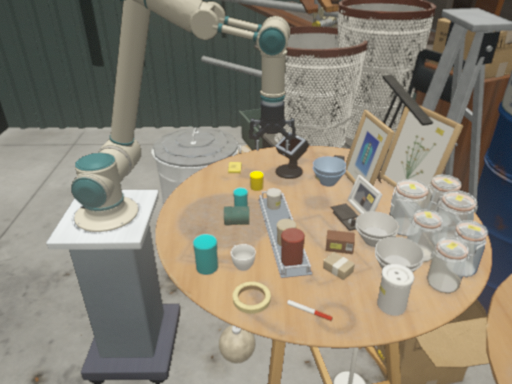

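The scene view shows the fallen dark green tin at (245,227). In the lane are a small grey tin (253,186), a tan tin (312,213) and a tall red tin (343,223), with the empty place near (283,200). The scanner is at (212,130).
The look-alikes are: small turquoise (221,206), small yellow (208,180) and large turquoise (288,284).
In the side view the fallen tin is at (236,215), small grey (273,198), tan (285,229), red (292,247) and the scanner (290,147).

I choose the green tin as tin_0 and the grey one in the lane as tin_3. I'll check both in a close crop.

```bash
cat > h.py <<'E'
import numpy as np,cv2
from scipy.spatial.transform import Rotation as R
def load(n): return dict(np.load(n+'.npz'))
def ray(d,uv,T=None):
    K=d["camera_matrix"];T=d["T"] if T is None else T
    uv=np.atleast_2d(np.float64(uv))
    p=cv2.undistortPoints(uv.reshape(-1,1,2),K,np.array([float(d["k1"]),0,0,0]))[:,0]
    v=np.c_[p,np.ones(len(p))]@T[:3,:3].T
    return T[:3,3],v/np.linalg.norm(v,axis=1)[:,None]
def onz(d,uv,z,T=None):
    o,v=ray(d,uv,T);return o+v*((z-o[2])/v[:,2])[:,None]
def tri(obs):  # list of (d,uv,T)
    A=0;b=0
    for d,uv,T in obs:
        o,v=ray(d,uv,T);P=np.eye(3)-np.outer(v[0],v[0]);A=A+P;b=b+P@o
    return np.linalg.solve(A,b)
def proj(d,X,T=None):
    T=np.linalg.inv(d["T"] if T is None else T)
    return cv2.projectPoints(np.float64(X).reshape(-1,1,3),cv2.Rodrigues(T[:3,:3])[0],T[:3,3],d["camera_matrix"],np.array([float(d["k1"]),0,0,0]))[0][:,0]
def Tw(s,d):
    w,x,y,z=s["ee_rot"];M=np.eye(4);M[:3,:3]=R.from_quat([x,y,z,w]).as_matrix();M[:3,3]=s["position"];return M@d["hand_eye"]
E
python3 - <<'E'
import cv2
i=cv2.imread('pics/scene0.png');j=cv2.imread('pics/side0.png')
a=cv2.resize(i[95:265,180:380],None,fx=3.2,fy=3.2,interpolation=2)
cv2.imwrite('pics/c1.png',cv2.resize(i[95:265,180:380],(800,600*0+680) if 0 else (700,595),interpolation=2))
cv2.imwrite('pics/c2.png',cv2.resize(j[130:290,200:330],(487,600),interpolation=2))
E
```

```text
(no output)
```

View pics/c1.png

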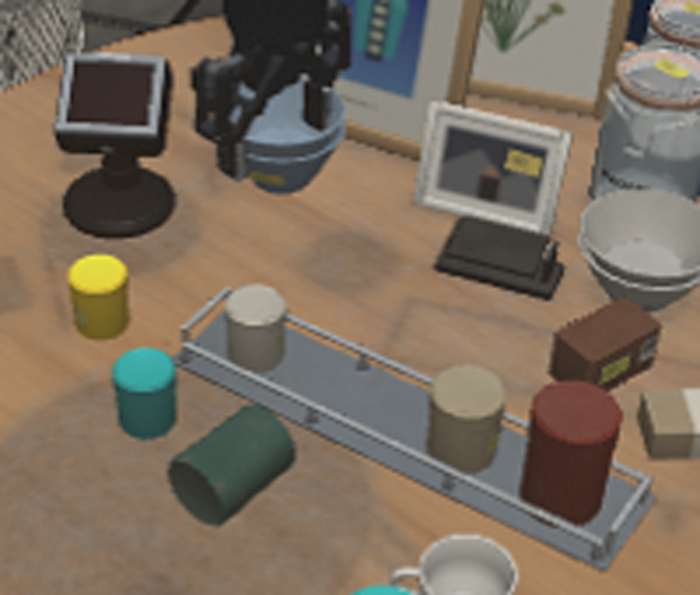

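View pics/wrist0.png

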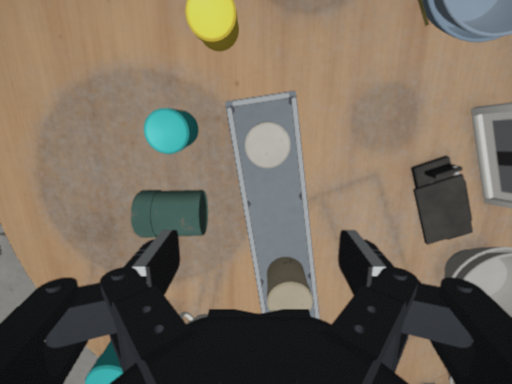

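The crop and wrist view confirm the choices. In the wrist view the green tin lies at about (132–207, 189–237) with its lid band on the left, towards the robot. The grey tin_3 lid is at (268,145), the tan tin at (290,300), and the lane's far corners are at (229,103) and (294,95). The turquoise and yellow look-alikes stand outside the lane.

```bash
python3 - <<'E'
from h import *
from rig import readout
s=readout.get_state();w=load('wrist0');T=Tw(s,w);sc=load('scene0');si=load('side0')
print('cam',T[:3,3].round(3))
img=w['img'];hsv=cv2.cvtColor(img,cv2.COLOR_RGB2HSV)
m=cv2.inRange(hsv,(60,60,20),(95,255,120));n,l,st,c=cv2.connectedComponentsWithStats(m)
for k in range(1,n):
    if st[k,4]>200: print('green',st[k],c[k])
k=l[213,170];pts=np.argwhere(l==k)[:,::-1].astype(np.float32)
r=cv2.minAreaRect(pts);print(r);b=cv2.boxPoints(r)
for z in(0.032,0.05): print(z,onz(w,b,z,T).round(4)[:,:2].tolist())
print('tin3 lid',onz(w,[268,145],.066,T).round(4))
print('lane corners',onz(w,[[229,103],[293.5,95.5]],.03,T).round(4).tolist())
f=lambda p:np.array([180+p[0]/3.5,95+p[1]/3.5])
print('lane base scene',onz(sc,[f((180,362)),f((605,568)),f((652,492))],0.003).round(4).tolist())
q=[f(p) for p in((76,58),(160,60),(153,129),(66,127))]
A=np.float64([[-.033,.038,0],[-.033,-.038,0],[.033,-.038,0],[.033,.038,0]])
# corners: top(-x? far) ; try both: y level
ok,rv,tv=cv2.solvePnP(A,np.float64(q),sc['camera_matrix'],np.array([float(sc['k1']),0,0,0]))
Rw=sc['T'][:3,:3]@cv2.Rodrigues(rv)[0];print('scanner',(sc['T'][:3,:3]@tv[:,0]+sc['T'][:3,3]).round(3),Rw.round(2).tolist())
print('scan centre on z=.13',onz(sc,np.mean(q,0),.13).round(4))
for nm,p,h in(('tan',(467,390),.076),('red',(575,412),.106),('gry',(256,305),.066)):print(nm,onz(sc,f(p),h).round(4))
E
```

```text
cam [0.574 0.068 0.373]
green [172 109  26  40 306] [189.30718954 126.03594771]
green [ 132  191   75   45 2889] [169.10626514 212.11595708]
green [ 90 342  34  42 406] [108.87192118 359.68965517]
((169.0, 213.0), (44.0, 74.0), 90.0)
0.032 [[0.4054, -0.0335], [0.5035, -0.0335], [0.5001, -0.0975], [0.3973, -0.0974]]
0.05 [[0.4143, -0.0282], [0.5072, -0.0281], [0.504, -0.0887], [0.4066, -0.0886]]
tin3 lid [[0.5842 0.0314 0.066 ]]
lane corners [[0.5373, 0.0782, 0.03], [0.6158, 0.0868, 0.03]]
lane base scene [[0.5352, 0.0731, 0.003], [0.5947, -0.3326, 0.003], [0.6872, -0.3157, 0.003]]
scanner [0.599 0.211 0.19 ] [[-0.68, -0.59, 0.45], [-0.52, 0.81, 0.27], [-0.52, -0.05, -0.85]]
scan centre on z=.13 [[0.6592 0.2813 0.13  ]]
tan [[ 0.6143 -0.1746  0.076 ]]
red [[ 0.6246 -0.2666  0.106 ]]
gry [[0.5834 0.0267 0.066 ]]
```

```bash
python3 -m handwheel '[-0.015,-0.03,0.01,0,-0.015,-0.03,0.01,0,-0.015,-0.03,0.01,0,-0.015,-0.03,0.01,0,-0.005,-0.018,0.01,0]' 
python3 -m handwheel '[0,0,0,0.12,0,0,0,0.12,0,0,0,0.12,0,0,0,0.12,0,0,0,0.12]'
python3 -m handwheel '[0,0,0,0.12,0,0,0,0.12,0,0,0,0.12,0,0,0,0.12,0,0,0,0.12]'
python3 -m handwheel '[0,0,0,0.12,0,0,0,0.12,0,0,0,0.12,0,0,0,0,0,0,0,0]'
python3 - <<'E'
from h import *
from rig import readout,optics
s=readout.get_state();w=optics.get_image('wrist');cv2.imwrite('pics/w1.png',w['img'][:,:,::-1]);T=Tw(s,w);np.savez('w1.npz',Tw=T,**w)
print(s['position'],s['qpos'].round(3),R.from_matrix(T[:3,:3]@w['hand_eye'][:3,:3].T).as_euler('xyz'))
hsv=cv2.cvtColor(w['img'],cv2.COLOR_RGB2HSV)
m=cv2.inRange(hsv,(60,50,15),(95,255,120));n,l,st,c=cv2.connectedComponentsWithStats(m)
for k in range(1,n):
    if st[k,4]>1500:
        r=cv2.minAreaRect(np.argwhere(l==k)[:,::-1].astype(np.float32));b=cv2.boxPoints(r);print(st[k],r)
        for z in(0,.032,.064):print(z,onz(w,b,z,T).round(4)[:,:2].tolist())
E
```

```text
clock: 0.57
position: [0.4336, -0.0659, 0.2024]
ee_rot: [-0.001, 0.707, 0.707, -0.001]
contact_force: [-0.7, -0.2, -0.6]
width: 0.0856
gripper_force: 0.0
clock: 0.98
position: [0.4367, -0.065, 0.2032]
ee_rot: [-0.0, 0.886, 0.464, -0.0]
contact_force: [0.6, 0.5, -0.7]
width: 0.0851
gripper_force: 0.0
clock: 1.4
position: [0.4368, -0.065, 0.2031]
ee_rot: [-0.0, 0.983, 0.181, -0.0]
contact_force: [0.7, -0.3, -1.2]
width: 0.0852
gripper_force: 0.0
clock: 1.82
position: [0.4369, -0.065, 0.2032]
ee_rot: [-0.0, 1.0, 0.007, -0.0]
contact_force: [-0.3, -0.6, -0.3]
width: 0.0854
gripper_force: 0.0
[ 0.43686148 -0.06495493  0.20318409] [-0.305  0.112  1.851  0.     1.179  1.252] [-3.14150009e+00  2.70501188e-04  1.38117081e-02]
[ 230  119   56   84 4297] ((257.5, 160.5), (83.0, 55.0), 90.0)
0 [[0.4959, -0.0313], [0.4967, -0.0958], [0.394, -0.0999], [0.3931, -0.0297]]
0.032 [[0.4968, -0.0347], [0.4976, -0.0928], [0.405, -0.0965], [0.4041, -0.0332]]
0.064 [[0.4977, -0.038], [0.4984, -0.0897], [0.416, -0.0931], [0.4152, -0.0367]]
[ 404  195  104   95 3692] ((449.188232421875, 238.0168914794922), (100.09757995605469, 70.77228546142578), 22.873666763305664)
0 [[0.3264, -0.2427], [0.4176, -0.2636], [0.3671, -0.3904], [0.2686, -0.3785]]
0.032 [[0.3441, -0.2251], [0.4262, -0.244], [0.3808, -0.3582], [0.292, -0.3475]]
0.064 [[0.3617, -0.2076], [0.4349, -0.2244], [0.3944, -0.3261], [0.3154, -0.3165]]
```

View pics/w1.png

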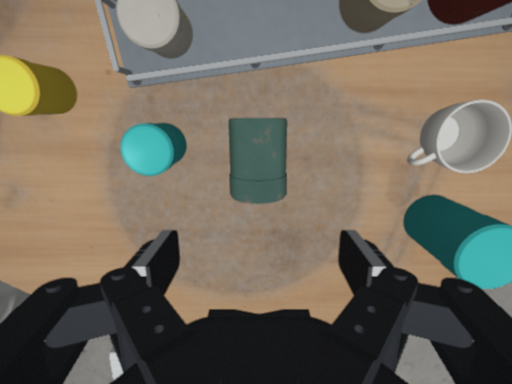

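The wrist view shows tin_0 at (230–287, 118–203): its base is up the image at x≈0.497, its lid at x≈0.413, and its axis runs along x at y≈-0.064. I'll go down near the lid end, grip lightly, lift, and see whether it droops upright.

```bash
python3 -m handwheel '[-0.008,0,0.034,0,0,0,0.034,0,0,0,0.034,0,0,0,0.034,0,0,0,0.032,0]' 
python3 -m handwheel '[0,0,0,0,0,0,0,0,0,0,0,0,0,0,0,0]' .062 20
python3 -m handwheel '[0,0,0,0,0,0,0,0,0,0,0,0]' 
python3 -m handwheel '[0,0,-0.025,0,0,0,-0.025,0,0,0,-0.025,0,0,0,0,0,0,0,0,0]'
python3 - <<'E'
from h import *
from rig import readout,optics
s=readout.get_state();w=optics.get_image('side');cv2.imwrite('pics/s1.png',w['img'][:,:,::-1]);a=cv2.imread('pics/s1.png')[140:290,170:330]
b=optics.get_image('wrist');np.savez('w2.npz',Tw=Tw(s,b),**b)
cv2.imwrite('pics/m1.png',np.hstack([cv2.resize(a,(400,375),interpolation=2),cv2.resize(b['img'][:,:,::-1],(400,375))]))
E
```

```text
clock: 2.28
position: [0.4289, -0.0651, 0.0341]
ee_rot: [0.0, 1.0, 0.007, 0.0]
contact_force: [-0.1, -0.7, -0.8]
width: 0.0855
gripper_force: 0.0
clock: 2.62
position: [0.4306, -0.0656, 0.037]
ee_rot: [0.001, 1.0, 0.006, 0.002]
contact_force: [-1.0, 0.0, -1.6]
width: 0.0634
gripper_force: 24.4
clock: 2.87
position: [0.4297, -0.0653, 0.0363]
ee_rot: [0.0, 1.0, 0.005, 0.001]
contact_force: [-0.0, 0.7, -0.2]
width: 0.064
gripper_force: 24.4
clock: 3.28
position: [0.43, -0.0654, 0.1118]
ee_rot: [0.001, 1.0, 0.005, 0.002]
contact_force: [-0.1, 0.5, -1.4]
width: 0.0633
gripper_force: 24.5
```

View pics/m1.png

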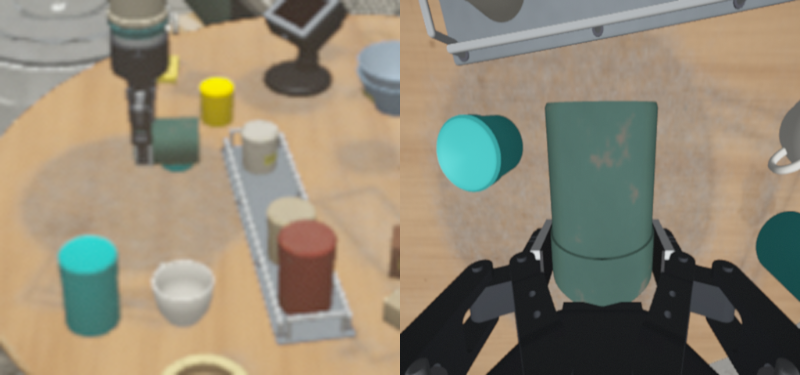

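There is no droop: the side view shows the tin still level in the grip at crop (175,140). I'll tip it by pressing the lower part of its base face on the lane's fixed wire at the gap. First I need a precise lane line.

```bash
python3 - <<'E'
from h import *
for f in('w1','w2'):
    w=load(f);T=w['Tw'];im=w['img'].astype(int);sat=im[:,:,0]-im[:,:,2]
    P=[]
    for u in range(165,225 if f=='w1' else 190,3):
        pass
    rng=list(range(140,410,3)) if f=='w1' else list(range(90,500,3))
    for u in rng:
        col=sat[:110,u]; g=np.where(col<12)[0]
        if len(g): 
            v=g.max()
            if v<108:P.append((u,v+.5))
    P=np.float32(P);X=onz(w,P,0.001,T)[:,:2].astype(np.float32)
    l=cv2.fitLine(X,cv2.DIST_HUBER,0,.01,.01).ravel()
    n=np.array([-l[1],l[0]]);r=(X-l[2:])@n
    print(f,len(P),l,np.degrees(np.arctan2(l[1],l[0])),np.median(abs(r)), 'x at y=-.065',l[2]+l[0]/l[1]*(-.065-l[3]))
w=load('w1');T=w['Tw']
def lid(w,T,box,z,lo,hi):
    x0,y0,x1,y1=box;h=cv2.cvtColor(w['img'],cv2.COLOR_RGB2HSV)[y0:y1,x0:x1]
    m=cv2.inRange(h,lo,hi);n,l,st,c=cv2.connectedComponentsWithStats(m);k=1+st[1:,4].argmax();print(st[k],c[k]);return onz(w,c[k]+[x0,y0],z,T)
w0=load('wrist0')
print('w1 tin3 c',onz(w,[149,17],.066,T))
sc=load('scene0');si=load('side0')
# lane ends, scene & side picks
f=lambda p:np.array([180+p[0]/3.5,95+p[1]/3.5])
print('corner +y near, w1 base',onz(w,[128,86],0.0,T), 'top', onz(w,[122,72],.037,T))
E
```

```text
w1 90 [ 0.1481568  -0.9889639   0.5525219  -0.07955597] -81.479866 0.00024971785 x at y=-.065 0.55034125
w2 89 [ 0.14729895 -0.989092    0.5573952  -0.09898292] -81.529564 0.00017405907 x at y=-.065 0.55233437
w1 tin3 c [[0.57990566 0.02863783 0.066     ]]
corner +y near, w1 base [[0.5302157  0.08341849 0.        ]] top [[0.54021447 0.07071918 0.037     ]]
```

```bash
python3 -m handwheel '[0,0,0,-0.069,0,0,0,-0.069,0,0.032,0.02,0,0.023,0,0.02,0,0.023,0,0.02,0]' 
python3 -m handwheel '[0.005,0,0,0,0.005,0,0,0,0.004,0,-0.008,0,0.005,0,-0.010,0]'
python3 - <<'E'
from h import *
from rig import readout,optics
s=readout.get_state();p=s['position'];print('lane',p[:2]@[.989,.148],p[:2]@[-.148,.989],p[2],s['contact_force'],s['moment'])
E
```

```text
clock: 3.8
position: [0.4784, -0.0912, 0.0485]
ee_rot: [-0.0, 0.997, 0.073, -0.001]
contact_force: [0.5, -0.6, -1.2]
width: 0.0636
gripper_force: 24.4
clock: 4.13
position: [0.4938, -0.086, 0.0668]
ee_rot: [-0.001, 0.997, 0.075, -0.005]
contact_force: [-2.6, 0.1, -2.5]
width: 0.0636
gripper_force: 24.1
lane 0.47562746152202307 -0.15817797245859105 0.06675565801459542 [-2.59397746  0.06700862 -2.52926087] [-1.01643329e-01  6.36151004e-01  3.84231010e-04]
```

```bash
python3 -m handwheel '[0.005,0,-0.003,0,0.005,0,-0.004,0,0.005,0,-0.004,0,0.005,0,-0.004,0]'
python3 -m handwheel '[0.008,0,-0.005,0,0.008,0,-0.005,0,0,0,0,0]'
python3 - <<'E'
from h import *
from rig import readout,optics
s=readout.get_state();p=s['position'];print('lane',p[:2]@[.989,.148],p[:2]@[-.148,.989],p[2],s['contact_force'],s['moment'])
w=optics.get_image('side');a=w['img'][130:280,190:350,::-1]
b=optics.get_image('wrist');np.savez('w3.npz',Tw=Tw(s,b),**b)
cv2.imwrite('pics/m2.png',np.hstack([cv2.resize(a,(400,375),interpolation=2),cv2.resize(b['img'][:,:,::-1],(400,375))]))
E
```

```text
clock: 4.47
position: [0.5135, -0.0832, 0.0832]
ee_rot: [-0.001, 0.997, 0.075, -0.004]
contact_force: [-5.0, 0.1, -1.6]
width: 0.0636
gripper_force: 24.7
clock: 4.72
position: [0.5339, -0.0811, 0.0946]
ee_rot: [-0.0, 0.997, 0.075, 0.0]
contact_force: [-6.1, 0.8, 5.6]
width: 0.0638
gripper_force: 25.2
lane 0.516070922279786 -0.15920154356021324 0.09458015200243618 [-6.07715095  0.80867051  5.59192335] [0.23151611 0.97080567 0.05318966]
```

View pics/m2.png

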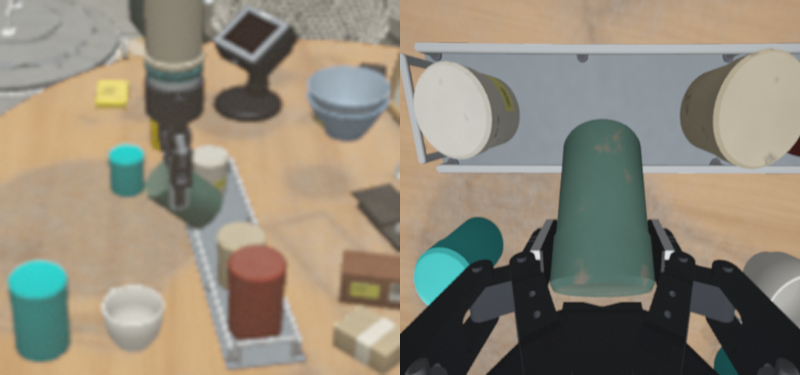

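The side crop shows the tin tipped about 40° over the wire at crop (185,195), and the wrist view shows it centred in the gap. I'll continue.

```bash
python3 -m handwheel '[0.008,0,-0.003,0,0.008,0,-0.002,0,0.009,0,-0.001,0,0.009,0,0,0]'
python3 -m handwheel '[0.009,0,0.001,0,0.009,0,0.003,0,0.002,0,0.002,0,0,0,0,0]'
python3 - <<'E'
from h import *
from rig import readout,optics
s=readout.get_state();p=s['position'];print('lane',p[:2]@[.989,.148],p[:2]@[-.148,.989],p[2],s['contact_force'],s['moment'])
for n in('side','scene','wrist'):
    w=optics.get_image(n);np.savez(n+'4.npz',Tw=Tw(s,w) if n=='wrist' else w['T'],**w)
    h=cv2.cvtColor(w['img'],cv2.COLOR_RGB2HSV);m=cv2.inRange(h,(60,50,15),(88,200,130))
    if n=='side': m[:,:200]=0
    k,l,st,c=cv2.connectedComponentsWithStats(m)
    for i in range(1,k):
        if st[i,4]>250:
            q=np.argwhere(l==i)[:,::-1].astype(np.float32);print(n,st[i],cv2.minAreaRect(q))
E
```

```text
clock: 5.15
position: [0.568, -0.0767, 0.0997]
ee_rot: [0.0, 0.997, 0.074, 0.0]
contact_force: [-2.8, 0.0, 1.4]
width: 0.0636
gripper_force: 24.8
clock: 5.48
position: [0.5906, -0.0736, 0.0942]
ee_rot: [0.0, 0.997, 0.074, 0.003]
contact_force: [-1.0, 1.1, 6.3]
width: 0.0634
gripper_force: 27.1
lane 0.5732469468221797 -0.1602127438932197 0.09418902030727372 [-0.95697814  1.12555983  6.30880965] [0.15369615 0.35074421 0.02494721]
side [263  96  24  23 402] ((274.5, 107.0), (22.0, 23.0), 90.0)
side [200 245  17  29 395] ((208.0, 259.0), (28.0, 16.0), 90.0)
scene [118   0  58  27 799] ((146.5, 13.0), (26.0, 57.0), 90.0)
scene [288  75  25  29 364] ((300.1400146484375, 88.97999572753906), (21.000001907348633, 31.80000114440918), 36.869895935058594)
scene [275 277  29  31 590] ((289.0, 292.0), (30.0, 28.0), 90.0)
wrist [ 187  175  144  121 6773] ((258.125, 234.7454833984375), (119.51859283447266, 143.04696655273438), 89.58482360839844)
```

```bash
python3 -m handwheel '[0,0,-0.012,0,0.009,0,0,0,0,0,0,0]'
python3 - <<'E'
from h import *
from rig import readout,optics
s=readout.get_state();p=s['position'];print('lane',p[:2]@[.989,.148],p[:2]@[-.148,.989],p[2],s['contact_force'],s['moment'])
w=optics.get_image('side');np.savez('side5.npz',**w);a=w['img'][130:250,210:330,::-1]
v=optics.get_image('scene');np.savez('scene5.npz',**v);e=v['img'][130:250,230:350,::-1]
b=optics.get_image('wrist');np.savez('w5.npz',Tw=Tw(s,b),**b)
r=cv2.resize(b['img'][90:330,90:420,::-1],(400,290))
cv2.imwrite('pics/m3.png',np.hstack([np.vstack([cv2.resize(x,(300,300),interpolation=2) for x in(a,e)]),np.vstack([r,np.zeros((310,400,3),np.uint8)])]))
E
```

```text
clock: 5.88
position: [0.5997, -0.0726, 0.1057]
ee_rot: [0.001, 0.997, 0.074, 0.003]
contact_force: [1.1, 0.0, -0.6]
width: 0.0636
gripper_force: 26.4
lane 0.5823956327318504 -0.1605626985214706 0.10568088659472925 [ 1.1220239   0.02721091 -0.63569066] [ 0.00379804 -0.0306669  -0.02191515]
```

View pics/m3.png

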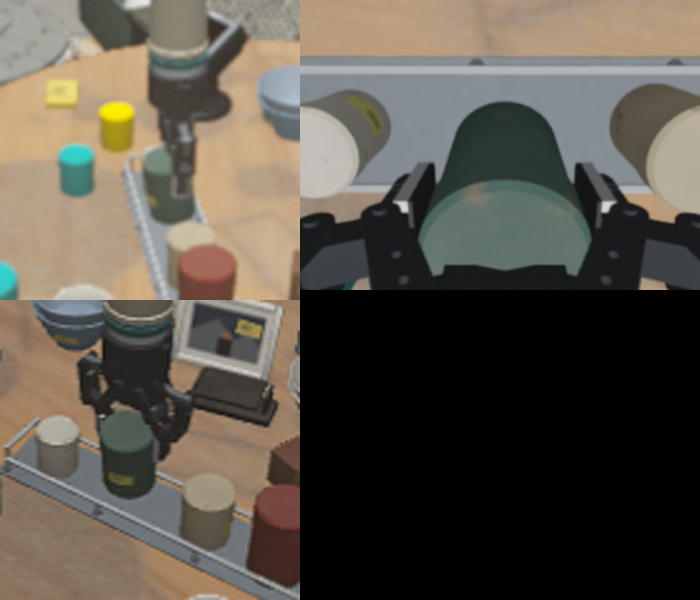

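The side crop shows the tin nearly upright in the gap at (170,185), lid tipped slightly towards the robot. The scene crop shows it between the grey and tan tins, with its underside label low down. I'll work out the tilt from the far rims in the wrist crop.

```bash
python3 - <<'E'
from h import *
w=load('w5');T=w['Tw'];L=np.array([[.989,.148],[-.148,.989]])
for nm,uv,zs in(('base far',(259,173),(.030,.034,.038)),('lid far',(263,239),(.114,.119,.124))):
    for z in zs: print(nm,z,L@onz(w,uv,z,T)[0,:2])
s=load('side5');h=cv2.cvtColor(s['img'],cv2.COLOR_RGB2HSV)
i=s['img'][130:250,210:330].astype(int)
# green-ness rows: tin edges in side picture
g=(i[:,:,1]-i[:,:,0]>3)&(i.sum(2)<260)&(i.sum(2)>60)
for r in range(58,92,3): c=np.where(g[r,50:90])[0]; print(r+130,c.min()+260 if len(c) else None,c.max()+260 if len(c) else None)
h=w['img']; 
print('fwd rail pix check',L@onz(w,(90+(500-300)*.825,90+62*.8276),.027,T)[0,:2],'near inner', L@onz(w,(90+(390-300)*.825,90+189*.8276),.027,T)[0,:2])
E
```

```text
base far 0.03 [ 0.60638439 -0.16175301]
base far 0.034 [ 0.60726698 -0.16174612]
base far 0.038 [ 0.60814956 -0.16173923]
lid far 0.114 [ 0.59378088 -0.16346169]
lid far 0.119 [ 0.59626655 -0.1633708 ]
lid far 0.124 [ 0.59875222 -0.1632799 ]
188 None None
191 None None
194 None None
197 None None
200 270 276
203 270 277
206 271 277
209 273 286
212 273 285
215 271 286
218 275 280
221 None None
fwd rail pix check [ 0.62966489 -0.15879601] near inner [ 0.54394294 -0.08382222]
```

```bash
python3 -m handwheel '[0.009,0,0.005,0,0,0,0.007,0,0,0,0.006,0,0,0,0.004,0,0,0,0,0]'
python3 -m handwheel '[0,0,0.004,0,0,0,0.004,0,0,0,0,0,0,0,0,0]'
```

```text
clock: 6.45
position: [0.6036, -0.0708, 0.0815]
ee_rot: [-0.001, 0.997, 0.074, -0.002]
contact_force: [-0.2, -0.0, -1.4]
width: 0.0635
gripper_force: 26.4
clock: 6.78
position: [0.6047, -0.0711, 0.0751]
ee_rot: [-0.0, 0.997, 0.074, -0.0]
contact_force: [0.1, -0.1, -1.5]
width: 0.0635
gripper_force: 26.4
```

```bash
python3 -m handwheel '[0.004,0,0.003,0,0,0,0.002,0,0,0,0,0]'
python3 -m handwheel '[0,0,0.003,0,0,0,0,0,0,0,0,0]'
python3 -m handwheel '[0,0,0.003,0,0,0,0,0,0,0,0,0]'
python3 - <<'E'
from h import *
from rig import readout,optics
s=readout.get_state();b=optics.get_image('wrist');np.savez('w6.npz',Tw=Tw(s,b),**b);print(s['position'])
E
```

```text
clock: 7.03
position: [0.6103, -0.0704, 0.072]
ee_rot: [0.0, 0.997, 0.074, 0.002]
contact_force: [-1.1, 1.5, 6.3]
width: 0.0636
gripper_force: 27.6
clock: 7.28
position: [0.6126, -0.0702, 0.0704]
ee_rot: [0.0, 0.997, 0.074, 0.004]
contact_force: [1.6, 1.7, 9.9]
width: 0.0636
gripper_force: 28.8
clock: 7.53
position: [0.6144, -0.0703, 0.0689]
ee_rot: [0.001, 0.997, 0.074, 0.007]
contact_force: [4.0, 3.4, 15.0]
width: 0.0635
gripper_force: 29.8
[ 0.61437663 -0.07025932  0.06891234]
```

```bash
python3 -m handwheel '[0,0,-0.006,0,0,0,0,0,0,0,0,0]'
python3 -m handwheel '[0,0,0,0,0,0,0,0,0,0,0,0,0,0,0,0]' .079
python3 -m handwheel '[0,0,-0.02,0,0,0,-0.03,0,0,0,-0.04,0,-0.03,0,-0.04,0,-0.04,0,0,0]' .079
python3 - <<'E'
from h import *
from rig import readout,optics
s=readout.get_state();L=np.array([[.989,.148],[-.148,.989]]);print(s['position'],L@s['position'][:2])
b=optics.get_image('wrist');np.savez('w7.npz',Tw=Tw(s,b),**b);v=optics.get_image('scene');np.savez('scene7.npz',**v);w=optics.get_image('side');np.savez('side7.npz',**w)
p=np.vstack([cv2.resize(x,(300,300),interpolation=2) for x in(w['img'][130:250,210:330,::-1],v['img'][90:210,190:310,::-1])])
r=cv2.resize(b['img'][:,:,::-1],(500,375))
cv2.imwrite('pics/m4.png',np.hstack([p,np.vstack([r,np.zeros((225,500,3),np.uint8)])]))
E
```

```text
clock: 7.83
position: [0.6088, -0.0705, 0.0704]
ee_rot: [0.0, 0.997, 0.074, 0.0]
contact_force: [0.3, -0.5, -1.7]
width: 0.0637
gripper_force: 28.4
clock: 8.17
position: [0.6086, -0.0706, 0.07]
ee_rot: [-0.0, 0.997, 0.074, -0.0]
contact_force: [0.4, 0.7, 0.5]
width: 0.0789
gripper_force: 0.0
clock: 8.58
position: [0.5516, -0.0815, 0.2005]
ee_rot: [0.003, 0.997, 0.075, 0.008]
contact_force: [0.1, -1.1, -0.4]
width: 0.0793
gripper_force: 0.0
[ 0.55159474 -0.08152016  0.20051564] [ 0.53346221 -0.16225945]
```

View pics/m4.png

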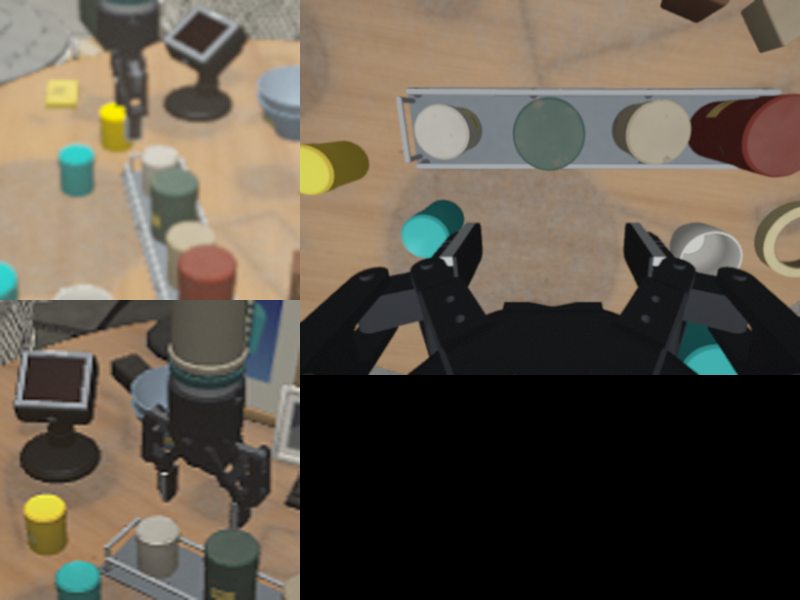

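Tin_0 stands upright in the gap: its lid is at wrist crop (550,133), between tin_3 at (442,131) and the tan tin at (658,131), inside the wires. The scanner glass in the scene crop spans (24–93, 352–405). Next I'll measure tin_3, the rails and the scanner window.

```bash
python3 - <<'E'
from h import *
L=np.array([[.989,.148],[-.148,.989]])
w=load('w7');T=w['Tw']
def comp(img,seed,tol,box):
    x0,y0,x1,y1=box;sub=np.ascontiguousarray(img[y0:y1,x0:x1]);m=np.zeros((sub.shape[0]+2,sub.shape[1]+2),np.uint8)
    cv2.floodFill(sub,m,(seed[0]-x0,seed[1]-y0),0,(tol,)*3,(tol,)*3,cv2.FLOODFILL_MASK_ONLY|cv2.FLOODFILL_FIXED_RANGE|(255<<8))
    c=max(cv2.findContours(m[1:-1,1:-1],cv2.RETR_EXTERNAL,cv2.CHAIN_APPROX_NONE)[0],key=cv2.contourArea)
    return c+np.array([x0,y0])
for nm,seed,z,tol in(('tin3',(145,134),.066,30),('tin0',(256,136),.091,22),('tan',(673,134),.076,25)):
    if seed[0]>511: seed=(367,134)
    c=comp(w['img'],seed,tol,(90,70,511,220));e=cv2.fitEllipse(c);X=onz(w,c[:,0].astype(float),z,T)[:,:2];(cx,cy),r=cv2.minEnclosingCircle(X.astype(np.float32))
    print(nm,e,'c',np.round([cx,cy],4),'lane',(L@[cx,cy]).round(4),'r',round(r,4))
# rails: bright lines along columns
g=cv2.cvtColor(w['img'],cv2.COLOR_RGB2GRAY).astype(float)
for u in(205,312):
    col=g[80:185,u-3:u+4].mean(1);pk=[v+80 for v in range(2,103) if col[v]>=max(col[v-2:v+3]) and col[v]>140]
    print(u,[(v,int(col[v-80]),(L@onz(w,(u,v),.026,T)[0,:2]).round(4).tolist()) for v in pk])
# scanner glass
Q={}
for n,seed in(('scene7',(213,122)),('side7',(292,144)),('scene0',(213,122))):
    d=load(n);im=cv2.resize(d['img'],None,fx=4,fy=4,interpolation=2);s4=(seed[0]*4,seed[1]*4)
    c=comp(im,s4,22,(s4[0]-110,s4[1]-110,s4[0]+110,s4[1]+110));h=cv2.convexHull(c)
    for ep in np.arange(.02,.15,.01):
        q=cv2.approxPolyDP(h,ep*cv2.arcLength(h,True),True)
        if len(q)==4:break
    q=(q[:,0]+.5)/4-.5;M=cv2.moments(h);print(n,q.tolist(),(M['m10']/M['m00']+.5)/4-.5,(M['m01']/M['m00']+.5)/4-.5,cv2.contourArea(h)/16, d['img'][seed[1],seed[0]])
E
```

```text
tin3 ((144.49375915527344, 134.62315368652344), (51.52545928955078, 57.947593688964844), 136.70733642578125) c [0.5838 0.0298] lane [ 0.5818 -0.0569] r 0.0258
tin0 ((254.3597412109375, 135.89788818359375), (74.00503540039062, 76.36922454833984), 161.61685180664062) c [ 0.6008 -0.0714] lane [ 0.5836 -0.1595] r 0.0339
tan ((369.6285400390625, 137.32452392578125), (65.07945251464844, 75.1706771850586), 126.59325408935547) c [ 0.6102 -0.1822] lane [ 0.5766 -0.2705] r 0.0399
205 [(83, 149, [0.6324, -0.1085]), (87, 149, [0.6285, -0.1083]), (94, 166, [0.6217, -0.1079]), (170, 168, [0.5409, -0.1038])]
312 [(87, 148, [0.6287, -0.2195]), (94, 166, [0.6219, -0.2199]), (170, 167, [0.5409, -0.2242]), (175, 148, [0.5351, -0.2245]), (176, 148, [0.534, -0.2246]), (182, 149, [0.527, -0.225])]
scene7 [[222.875, 113.375], [221.125, 130.125], [198.875, 129.125], [201.375, 112.125]] 211.08199118589744 121.21676682692308 390.0 [57 44 42]
side7 [[289.125, 135.125], [299.625, 140.375], [289.875, 150.125], [280.125, 144.625]] 289.76408566181294 142.5702479338843 158.8125 [58 47 41]
scene0 [[222.875, 113.375], [221.125, 130.125], [198.875, 129.125], [201.375, 112.125]] 211.08199118589744 121.21676682692308 390.0 [57 45 43]
```

```bash
python3 - <<'E'
from h import *
sc=load('scene7');si=load('side7')
tl,tr,br,bl=(201.375,112.125),(222.875,113.375),(221.125,130.125),(198.875,129.125)
S=dict(tl=(289.125,135.125),tr=(299.625,140.375),br=(289.875,150.125),bl=(280.125,144.625))
C=dict(tl=tl,tr=tr,br=br,bl=bl)
P={k:tri([(sc,C[k],None),(si,S[k],None)]) for k in C}
for k in P: print(k,P[k].round(4))
c=tri([(sc,(211.08,121.22),None),(si,(289.76,142.57),None)]);print('centre',c)
X=np.array(list(P.values()));n=np.linalg.svd(X-X.mean(0))[2][2];n*=np.sign(n[2]);print('n',n,'tilt',np.degrees(np.arccos(n[2])),'az',np.degrees(np.arctan2(n[1],n[0])))
print('edges',[np.linalg.norm(P[a]-P[b]).round(4) for a,b in(('tl','tr'),('tr','br'),('br','bl'),('bl','tl'))])
for d in('tl','tr'),('bl','br'): v=P[d[1]]-P[d[0]];print('level dir',v.round(4),np.degrees(np.arctan2(v[1],v[0])))
for nm,d,uv in(('sc',sc,(211.08,121.22)),('si',si,(289.76,142.57))): print(nm,onz(d,uv,.13))
# constrained single-view fits: azimuth by corners, z=.13, tilt 30
from scipy.optimize import least_squares
def corners(p):
    a=p[2];nh=np.array([np.cos(a),np.sin(a),0]);n=.5*nh+np.array([0,0,.866]);y=np.cross([0,0,1],nh);x=np.cross(y,n)
    o=np.array([p[0],p[1],.13]);return o+.033*np.array([[-1],[-1],[1],[1]])*x*p[3]+.038*np.array([[s],[-s],[-s],[s]] if 0 else [[-1],[1],[1],[-1]])*y*p[3]
def f(p):
    X=corners(p);return np.r_[(proj(sc,X)-[C[k] for k in('tl','tr','br','bl')]).ravel(),(proj(si,X)-[S[k] for k in('tl','tr','br','bl')]).ravel()]
for a0 in np.radians([180,210,240,270]):
    r=least_squares(f,[c[0],c[1],a0,1]);print(r.cost,r.x,np.degrees(r.x[2]),r.fun.round(1))
E
```

```text
tl [0.6575 0.3326 0.1439]
tr [0.6927 0.2656 0.1519]
br [0.6532 0.2343 0.1235]
bl [0.6198 0.3063 0.1114]
centre [0.65641508 0.28490251 0.13213399]
n [-0.54174663 -0.14672751  0.82763616] tilt 34.143324827352785 az -164.84549187232395
edges [np.float64(0.0761), np.float64(0.0579), np.float64(0.0803), np.float64(0.0562)]
level dir [ 0.0352 -0.067   0.008 ] -62.29771605557319
level dir [ 0.0334 -0.072   0.012 ] -65.13911472097558
sc [[0.65807463 0.28690759 0.13      ]]
si [[0.65700223 0.29016315 0.13      ]]
3.8269630949073172 [0.65734874 0.28763459 3.78226046 0.90091672] 216.70756157418106 [ 0.4  0.5 -0.7  0.4 -1.2 -0.1  0.4 -0.4  0.2 -0.4  1.3  0.3  0.6  1.1
 -1.   0.4]
3.8269630949072297 [0.65734874 0.28763459 3.78226046 0.90091672] 216.70756156139896 [ 0.4  0.5 -0.7  0.4 -1.2 -0.1  0.4 -0.4  0.2 -0.4  1.3  0.3  0.6  1.1
 -1.   0.4]
3.826963094907274 [0.65734874 0.28763459 3.78226047 0.90091672] 216.70756176181703 [ 0.4  0.5 -0.7  0.4 -1.2 -0.1  0.4 -0.4  0.2 -0.4  1.3  0.3  0.6  1.1
 -1.   0.4]
3.8269630949072933 [0.65734874 0.28763459 3.78226048 0.90091672] 216.70756236993432 [ 0.4  0.5 -0.7  0.4 -1.2 -0.1  0.4 -0.4  0.2 -0.4  1.3  0.3  0.6  1.1
 -1.   0.4]
```

```bash
python3 -m handwheel '[0.012,-0.027,0,0,0.012,-0.026,0,0,0.012,-0.026,0,0,0.012,-0.026,0,0,0,0,0,0]' .066
python3 - <<'E'
from h import *
from rig import readout
s=readout.get_state();L=np.array([[.989,.148],[-.148,.989]]);print(L@s['position'][:2],s['qpos'].round(2))
E
```

```text
clock: 9.15
position: [0.5784, 0.0354, 0.193]
ee_rot: [-0.002, 0.997, 0.076, 0.001]
contact_force: [0.4, -0.7, -0.1]
width: 0.066
gripper_force: 0.0
[ 0.57723765 -0.05054545] [-0.06  0.32  1.59  0.    1.23  1.36]
```

```bash
python3 -m handwheel '[0,0,0,0,0,0,0,0]'
python3 - <<'E'
from h import *
from rig import readout,optics
s=readout.get_state();L=np.array([[.989,.148],[-.148,.989]]);print(L@s['position'][:2],s['qd'].round(3))
w=optics.get_image('wrist');T=Tw(s,w);g=cv2.cvtColor(w['img'],cv2.COLOR_RGB2GRAY);h=cv2.cvtColor(w['img'],cv2.COLOR_RGB2HSV)
m=((h[:,:,1]<50)&(g>150)).astype(np.uint8);k,l,st,c=cv2.connectedComponentsWithStats(m)
for i in range(1,k):
    if st[i,4]>800: print(st[i],c[i],L@onz(w,c[i],.066,T)[0,:2])
E
```

```text
clock: 9.32
position: [0.5766, 0.0307, 0.193]
ee_rot: [0.0, 0.997, 0.075, -0.001]
contact_force: [-0.2, -0.7, -0.0]
width: 0.0662
gripper_force: 0.0
[ 0.57481301 -0.05498688] [-0.021 -0.01   0.01   0.002  0.002  0.002]
[ 213  130  299    6 1460] [363.01712329 131.95616438] [ 0.62473264 -0.15027426]
[ 455  149   57   61 2793] [485.01145721 179.82348729] [ 0.58006795 -0.26959806]
[ 216  151  130   56 2744] [262.85896501 182.04664723] [ 0.57774673 -0.05980527]
```

```bash
python3 -m handwheel '[0.006,0.002,0.035,0,0,0,0.035,0,0,0,0.035,0,0,0,0.030,0,0,0,0,0]'
python3 -m handwheel '[0,0,0,0,0,0,0,0,0,0,0,0,0,0,0,0]' .045 20
python3 -m handwheel '[0,0,-0.006,0,0,0,-0.006,0,0,0,0,0]'
python3 - <<'E'
from h import *
from rig import readout,optics
s=readout.get_state();L=np.array([[.989,.148],[-.148,.989]]);print(L@s['position'][:2],s['position'][2])
E
```

```text
clock: 9.78
position: [0.5779, 0.0286, 0.053]
ee_rot: [-0.001, 0.997, 0.073, -0.006]
contact_force: [-1.6, -0.1, 0.3]
width: 0.0658
gripper_force: 0.0
clock: 10.12
position: [0.5841, 0.0294, 0.0608]
ee_rot: [0.0, 0.997, 0.074, 0.002]
contact_force: [-0.6, -0.2, -0.2]
width: 0.0518
gripper_force: 24.7
clock: 10.37
position: [0.584, 0.0297, 0.073]
ee_rot: [0.0, 0.997, 0.074, 0.002]
contact_force: [0.1, -0.2, -0.7]
width: 0.0518
gripper_force: 24.7
[ 0.58202183 -0.05705405] 0.0729659094100897
```

```bash
python3 -m handwheel '[-0.007,0,0,0,-0.006,0,0,0,-0.006,0,0,0,-0.006,0,0,0,0,0,0,0]'
python3 -m handwheel '[-0.006,0,0,0,-0.006,0,0,0,0,0,0,0,0,0,0,0]'
python3 -m handwheel '[0.012,0,-0.03,0,0,0,-0.04,0,0,0,-0.04,0,0,0,-0.04,0,0,0,0,0]'
python3 - <<'E'
from h import *
from rig import readout,optics
for n in('side','scene','wrist'):
    s=readout.get_state();w=optics.get_image(n);np.savez(n+'8.npz',Tw=Tw(s,w) if n=='wrist' else w['T'],pos=s['position'],rot=s['ee_rot'],**w)
L=np.array([[.989,.148],[-.148,.989]]);print(L@s['position'][:2],s['position'][2],s['qpos'].round(2))
for n in('side8','scene8'):
    w=load(n);p=proj(w,s['position'])[0];print(n,p)
    g=w['img'].astype(int);x0,y0=(p-[18,18]).astype(int)
    h=cv2.cvtColor(w['img'],cv2.COLOR_RGB2HSV)[y0:y0+40,x0:x0+40]
    print('\n'.join(''.join('%3d'%(v//4) for v in r) for r in cv2.cvtColor(w['img'],cv2.COLOR_RGB2GRAY)[y0:y0+40:2,x0:x0+40]))
E
```

```text
clock: 10.78
position: [0.5616, 0.0265, 0.0727]
ee_rot: [-0.0, 0.997, 0.074, 0.006]
contact_force: [6.5, 3.0, 2.0]
width: 0.0516
gripper_force: 25.7
clock: 11.12
position: [0.5505, 0.0246, 0.0732]
ee_rot: [0.0, 0.997, 0.074, 0.006]
contact_force: [5.6, 1.6, 6.7]
width: 0.0517
gripper_force: 25.9
clock: 11.53
position: [0.5615, 0.0257, 0.2288]
ee_rot: [0.001, 0.997, 0.074, 0.007]
contact_force: [2.0, -0.0, -0.7]
width: 0.0514
gripper_force: 25.0
[ 0.55559424 -0.05693593] 0.2222674001138361 [-0.08  0.27  1.59 -0.    1.28  1.34]
side8 [266.00569921 152.30904442]
 18 19 18 18 18 19 19 19 19 20 20 22 21 15 14 15 16 16 14 16 21 28 34 34 29 23 26 35 41 43 44 43 43 39 35 37 38 35 37 39
 18 18 18 18 19 19 19 19 19 20 19 18 16 14 13 15 16 15 15 18 21 27 32 32 27 20 19 30 39 41 43 44 42 40 37 37 37 39 36 27
 18 18 19 18 19 19 19 19 19 19 20 20 19 18 16 15 16 16 15 14 14 16 19 19 17 18 29 40 42 40 37 41 42 38 38 39 36 28 17 12
 18 19 18 18 18 19 19 19 20 19 20 20 20 19 18 19 17 17 16 14 15 16 18 19 17 17 28 41 46 45 40 36 37 39 37 28 18 12 11 12
 18 18 18 18 19 18 18 19 19 19 20 19 20 20 20 21 1
[... 3640 characters left out ...]
31 33 33 33 33 33 33 34 29 17 18 19 19 20 20 20 21 21 21 20 20 21 20 19 24 31 32 32 31 31 31 32
  9 20 30 30 30 30 30 30 30 31 32 32 32 32 33 34 31 22 17 18 19 19 19 19 20 20 20 20 20 20 21 28 33 32 32 32 33 33 32 32
 23 30 29 29 29 29 29 30 31 31 31 31 32 33 33 33 33 34 33 27 20 18 18 19 19 19 19 21 23 29 35 34 34 33 33 32 32 31 31 32
 28 28 29 29 30 30 29 30 30 31 32 32 33 33 33 32 32 33 33 33 33 34 34 34 34 35 35 34 34 34 34 34 34 34 34 34 33 33 32 32
 29 29 29 28 28 28 29 29 30 31 32 33 33 33 33 33 33 32 32 31 32 33 34 33 33 33 33 33 34 34 34 34 34 34 34 34 34 33 33 32
 29 29 29 29 29 29 29 29 30 30 32 33 33 33 34 33 33 33 33 33 33 33 32 32 33 33 33 33 33 33 34 34 34 34 34 34 34 33 33 33
```

```bash
cat >> h.py <<'E'
def plane(d,pts):
    o,v=ray(d,pts);return np.linalg.svd(v)[2][2]
E
python3 - <<'E'
from h import *
si=load('side8');sc=load('scene8');q=sc['rot'];M=R.from_quat([q[1],q[2],q[3],q[0]]).as_matrix();yt=M[:,1]
a=plane(si,[(262.7,154),(263.6,156),(264.7,158),(265.3,160),(266.25,162),(267.2,164)])
b=plane(sc,[(241.7,147),(242.8,149),(243.4,151),(244.5,153),(245.1,155)])
for nm,x in(('side',np.cross(a,yt)),('scene',np.cross(b,yt)),('both',np.cross(a,b))):
    x/=np.linalg.norm(x);x*=np.sign(x[2]);t=M.T@x;print(nm,x.round(3),'tool frame',t.round(3),'lean to -x deg',np.degrees(np.arctan2(-t[0],-t[2])),'lean y',np.degrees(np.arctan2(t[1],-t[2])))
E
```

```text
side [-0.361 -0.052  0.931] tool frame [-0.356  0.    -0.934] lean to -x deg 20.88108327621315 lean y 8.776273865311099e-16
scene [-0.373 -0.054  0.926] tool frame [-0.368 -0.    -0.93 ] lean to -x deg 21.612279738078545 lean y -8.018118252758597e-17
both [-0.364 -0.037  0.931] tool frame [-0.357 -0.016 -0.934] lean to -x deg 20.909868571624404 lean y -0.966322863018805
```

```bash
python3 -m handwheel '[0.004,0,0.036,0,0,0,0.036,0,0,0,0.036,0,0,0,0.034,0,0,0,0,0]'
python3 -m handwheel '[-0.006,0,0,0,-0.006,0,0,0,-0.006,0,0,0,-0.005,0,0,0,-0.005,0,0,0]'
python3 -m handwheel '[0,0,0,0,0,0,0,0]'
python3 -m handwheel '[0.014,0,-0.03,0,0,0,-0.04,0,0,0,-0.04,0,0,0,-0.03,0,0,0,0,0]'
python3 -m handwheel '[0,0,0,0]'
cat > axis.py <<'E'
from h import *
from rig import readout,optics
import sys
s=readout.get_state();si=optics.get_image('side');sc=optics.get_image('scene');np.savez('sidea.npz',**si);np.savez('scenea.npz',**sc)
q=s['ee_rot'];M=R.from_quat([q[1],q[2],q[3],q[0]]).as_matrix();G=s['position']+M[:,2]*.003
print(s['position'],s['qpos'].round(2),s['gripper_force'])
def edge(d,side,lo,hi):
    # left silhouette: per row, first strong left->right edge near the expected tin, grey scale
    g=cv2.GaussianBlur(cv2.cvtColor(d['img'],cv2.COLOR_RGB2GRAY),(3,3),0).astype(float)
    p=proj(d,G)[0];P=[]
    for v in range(int(p[1]+lo),int(p[1]+hi)):
        us=np.arange(int(p[0])-14,int(p[0])+10);dg=g[v,us+1]-g[v,us-1];k=dg.argmin()
        a,b,c=-dg[max(k-1,0)],-dg[k],-dg[min(k+1,len(dg)-1)];o=0 if a+c-2*b==0 else .5*(a-c)/(a-2*b+c)
        P.append((us[k]+o,v+0.))
    return np.array(P)
for nm,d,lo,hi in(('side',si,2,12),('scene',sc,4,13)):
    P=edge(d,0,lo,hi);l=np.polyfit(P[:,1],P[:,0],1);r=P[:,0]-np.polyval(l,P[:,1]);k=abs(r)<1.2;P=P[k]
    x=np.cross(plane(d,P),M[:,1]);x/=np.linalg.norm(x);x*=np.sign(x[2]);t=M.T@x
    print(nm,len(P),P.round(1).tolist(),'lean -x deg',np.degrees(np.arctan2(-t[0],-t[2])))
E
python3 axis.py
```

```text
clock: 12.1
position: [0.5541, 0.027, 0.0702]
ee_rot: [-0.001, 0.997, 0.074, -0.01]
contact_force: [-1.7, 0.9, -1.3]
width: 0.0514
gripper_force: 24.8
clock: 12.52
position: [0.5362, 0.0223, 0.081]
ee_rot: [0.0, 0.997, 0.074, 0.003]
contact_force: [3.8, -0.2, -0.5]
width: 0.0519
gripper_force: 22.2
clock: 12.68
position: [0.5351, 0.0222, 0.0804]
ee_rot: [0.0, 0.997, 0.074, 0.002]
contact_force: [2.2, 1.2, 3.1]
width: 0.0516
gripper_force: 22.1
clock: 13.1
position: [0.5507, 0.0243, 0.2253]
ee_rot: [0.001, 0.997, 0.074, 0.005]
contact_force: [1.7, 0.1, -0.6]
width: 0.0516
gripper_force: 21.9
clock: 13.18
position: [0.5479, 0.0245, 0.2203]
ee_rot: [0.0, 0.997, 0.074, 0.001]
contact_force: [-0.8, -0.5, -1.5]
width: 0.052
gripper_force: 21.9
[0.5479277  0.02449826 0.22026897] [-0.08  0.26  1.62 -0.    1.27  1.34] 21.894889175891876
side 10 [[262.2, 155.0], [262.4, 156.0], [262.7, 157.0], [262.5, 158.0], [262.2, 159.0], [262.1, 160.0], [262.1, 161.0], [262.4, 162.0], [263.8, 163.0], [264.7, 164.0]] lean -x deg 9.445073533246985
scene 1 [[243.6, 156.0]] lean -x deg 50.29747248273948
```

```bash
python3 - <<'E'
from h import *
for n,c in(('sidea',(264,156)),('scenea',(244,150))):
    d=load(n);g=cv2.cvtColor(d['img'],cv2.COLOR_RGB2GRAY)
    print(n,'x0',c[0]-14)
    for v in range(c[1]-8,c[1]+12): print(v,''.join('%3d'%(x//4) for x in g[v,c[0]-14:c[0]+14]))
E
```

```text
sidea x0 250
148  29 20 17 18 18 18 19 19 19 17 18 19 17 19 26 33 33 26 18 20 35 45 45 43 44 40 26 19
149  38 26 19 21 24 27 28 28 27 25 29 28 20 17 23 27 27 23 19 21 37 47 46 44 45 41 31 18
150  44 36 30 33 37 41 41 41 38 37 40 35 21 16 19 23 23 21 18 20 35 45 46 44 44 43 38 24
151  43 42 41 42 44 45 44 44 44 46 47 39 23 15 17 20 19 18 17 21 33 43 44 44 43 44 41 31
152  44 44 44 44 45 45 44 44 46 50 51 45 29 17 16 16 16 17 21 27 35 42 43 43 43 44 43 38
153  44 44 44 45 44 44 44 44 47 51 52 48 34 21 16 15 16 20 30 36 40 42 43 43 43 43 43 42
154  44 44 44 44 44 44 44 43 45 50 51 47 35 23 17 16 16 22 32 39 41 42 42 43 43 43 43 44
155  44 44 44 44 44 44 44 43 42 45 47 44 34 23 17 16 17 22 32 38 40 41 42 43 43 44 43 44
156  44 44 44 44 44 44 44 43 42 40 39 37 31 23 17 16 17 22 31 37 39 40 41 42 43 44 44 43
157  44 44 44 44 44 44 43 43 43 41 36 32 29 23 17 16 17 22 31 36 38 39 40 41 42 44 44 42
158  44 44 44 44 44 43 44 44 44 42 38 33 29 23 17 16 16 22 31 36 37 38 39 40 40 42 43 42
159  44 44 44 44 44 44 43 44 44 44 42 38 31 23 17 16 17 23 30 34 36 38 38 37 38 41 43 42
160  44 44 44 44 44
[... 1786 characters left out ...]
29 29 29 29 31 32 32 33 33 34 29 17 18 20 20 20 20 20 18 17 19 14  8  8 10 17
155  30 30 30 30 30 30 30 31 31 32 32 33 30 22 17 18 19 19 19 19 17 17 21 17  9 12 18 20
156  30 29 29 29 30 30 30 30 31 31 32 32 34 31 22 17 18 19 19 19 17 16 20 20 20 20 20 19
157  29 29 29 29 29 30 31 31 31 32 32 32 33 34 29 19 17 18 19 19 19 18 17 20 20 20 19 22
158  28 29 29 29 29 29 30 32 32 32 32 32 32 33 32 25 16 17 18 18 19 19 19 19 19 18 22 30
159  29 29 30 30 29 30 30 31 32 32 33 33 33 32 33 34 29 19 16 17 18 18 18 18 22 31 35 35
160  29 28 28 29 29 30 31 31 32 32 32 33 33 33 32 32 33 32 30 28 26 26 26 30 35 34 34 34
161  29 28 28 28 29 29 30 31 32 33 33 33 33 33 33 32 32 32 33 34 34 34 34 33 34 34 34 34
```

```bash
python3 - <<'E'
from h import *
from rig import readout
s=readout.get_state();q=s['ee_rot'];M=R.from_quat([q[1],q[2],q[3],q[0]]).as_matrix();yt=M[:,1]
si=load('sidea');sc=load('scenea')
ps=np.c_[250+np.array([9.8,10.2,11.15,11.45,11.6,12.4,13.8,14.6,15.4,16,16.8]),np.arange(157,168)]
pc=np.c_[230+np.array([9.6,10.35,11.75,12.35,12.65,13.65,14.4,15]),np.arange(151,159)]
a,b=plane(si,ps),plane(sc,pc)
for nm,x in(('side',np.cross(a,yt)),('scene',np.cross(b,yt)),('both',np.cross(a,b))):
    x/=np.linalg.norm(x);x*=np.sign(x[2]);t=M.T@x;print(nm,x.round(3),t.round(3),np.degrees(np.arctan2(-t[0],-t[2])))
# axis offset in tool x: silhouette plane offset 26mm from axis -> where axis crosses tool at G
x=np.cross(a,yt);x/=np.linalg.norm(x);x*=np.sign(x[2])
for d,n in((si,a),(sc,b)):
    o=d['T'][:3,3]; n=n*np.sign(n@M[:,0]); xax=x
    G=s['position']+.003*M[:,2]
    # tangent plane: axis lies 26mm on +n side ; solve offset dx along tool x: n.(G+dx*xt-o)=.026
    print('offset of axis from G along tool x',(.026-n@(G-o))/(n@M[:,0]))
E
```

```text
side [-0.521 -0.079  0.85 ] [-0.531  0.    -0.848] 32.04277018344628
scene [-0.517 -0.078  0.852] [-0.526  0.    -0.85 ] 31.76020552410579
both [-0.519 -0.087  0.85 ] [-0.53   0.008 -0.848] 31.978183686891793
offset of axis from G along tool x 0.015974352389775598
offset of axis from G along tool x 0.014463913245506263
```

```bash
python3 -m handwheel '[0,0,-0.02,0,0.005,-0.01,-0.02,0,0.009,-0.025,-0.015,0,0.011,-0.03,-0.01,0,0.011,-0.034,0,0]'
python3 -m handwheel '[0.01,-0.034,0,-0.06,0.006,-0.021,0,-0.06,0.003,-0.008,0,-0.06,0,0,0,-0.06,0,0,0,-0.06]'
python3 -m handwheel '[0,0,0,-0.05,0,0,0,0,0,0,0,0]'
python3 - <<'E'
from h import *
from rig import readout,optics
s=readout.get_state();w=optics.get_image('wrist');T=Tw(s,w);np.savez('w9.npz',Tw=T,pos=s['position'],rot=s['ee_rot'],**w)
print(s['position'],s['ee_rot'],s['qpos'].round(2),s['width'])
print('win',proj(w,[.657,.288,.13],T))
cv2.imwrite('pics/w9.png',w['img'][:,:,::-1])
E
```

```text
clock: 13.7
position: [0.5692, 0.1278, 0.2837]
ee_rot: [0.0, 0.997, 0.073, -0.0]
contact_force: [1.8, -0.5, -1.0]
width: 0.0519
gripper_force: 21.8
clock: 14.12
position: [0.5746, 0.194, 0.2803]
ee_rot: [0.0, 0.974, 0.225, -0.003]
contact_force: [-0.1, -0.0, -1.3]
width: 0.0517
gripper_force: 21.8
clock: 14.37
position: [0.5751, 0.193, 0.2813]
ee_rot: [-0.0, 0.969, 0.246, -0.002]
contact_force: [0.6, 0.2, -1.6]
width: 0.0516
gripper_force: 21.8
[0.57513951 0.19297461 0.28133399] [-3.59950967e-05  9.69208592e-01  2.46229492e-01 -2.39591905e-03] [ 0.21  0.31  1.38 -0.    1.45  1.28] 0.051618029973640164
win [[210.2548072   54.68238543]]
```

View pics/w9.png

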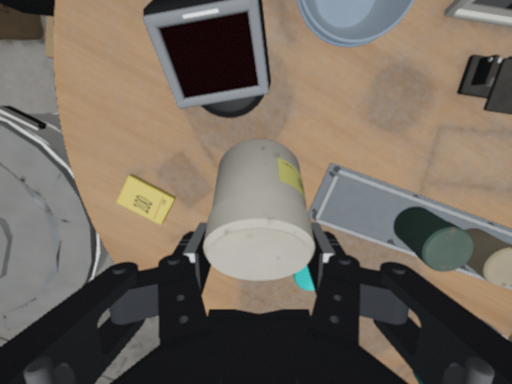

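The wrist view shows the scanner glass at about (162–258, 13–97). Tin_3 is held tilted at (205–310, 140–278), with its underside facing up-image towards the window, and the gap in the lane is empty as expected. I'll compute the window pose from the glass corners.

```bash
cat > win.py <<'E'
from h import *
import sys
w=load(sys.argv[1]);T=w['Tw'];seed=tuple(int(v) for v in sys.argv[2:4])
im=cv2.resize(w['img'],None,fx=4,fy=4,interpolation=2);m=np.zeros((im.shape[0]+2,im.shape[1]+2),np.uint8)
cv2.floodFill(im,m,(seed[0]*4,seed[1]*4),0,(22,)*3,(22,)*3,cv2.FLOODFILL_MASK_ONLY|cv2.FLOODFILL_FIXED_RANGE|(255<<8))
h=cv2.convexHull(max(cv2.findContours(m[1:-1,1:-1],cv2.RETR_EXTERNAL,cv2.CHAIN_APPROX_NONE)[0],key=cv2.contourArea))
for ep in np.arange(.02,.15,.01):
    q=cv2.approxPolyDP(h,ep*cv2.arcLength(h,True),True)
    if len(q)==4:break
q=(q[:,0]+.5)/4-.5
q=q[np.argsort(np.arctan2(*(q-q.mean(0)).T[::-1]))];print(q.tolist()) # tl,tr,br,bl
K=w['camera_matrix'];D=np.array([float(w['k1']),0,0,0])
# in this view up-image is away from robot: long (76) edge = level y
A=np.float64([[-.033,-.038,0],[-.033,.038,0],[.033,.038,0],[.033,-.038,0]])
for qq,nm in((q,'long=top edge'),):
    for sgn in(1,-1):
        ok,rv,tv,er=cv2.solvePnPGeneric(A,qq,K,D,flags=cv2.SOLVEPNP_IPPE)
    for r,t,e in zip(rv,tv,er):
        Rw=T[:3,:3]@cv2.Rodrigues(r)[0];n=Rw[:,2]*np.sign(Rw[2,2]);c=T[:3,:3]@t[:,0]+T[:3,3]
        print(nm,c.round(4),n.round(3),'tilt',np.degrees(np.arccos(n[2])).round(1),'az',np.degrees(np.arctan2(n[1],n[0])).round(1),'ydir',np.degrees(np.arctan2(Rw[1,1],Rw[0,1])).round(1),Rw[2,1].round(3),'err',e)
c=onz(w,cv2.fitEllipse(h)[0] if 0 else q.mean(0),.13,T);print('centre z=.13',c)
from scipy.optimize import least_squares
def corners(p):
    a=p[2];nh=np.array([np.cos(a),np.sin(a),0]);n=.5*nh+np.array([0,0,.866]);y=np.cross([0,0,1],nh);x=np.cross(y,n)
    X=np.array([p[0],p[1],.13])
    return X+.033*np.array([[-1],[-1],[1],[1]])*x*1+.038*np.array([[-1],[1],[1],[-1]])*y
for a0 in(180,210,240):
    f=lambda p:(proj(w,corners(p),T)-q).ravel()
    r=least_squares(f,[.657,.288,np.radians(a0)]);print('fit',r.cost.round(2),r.x.round(4),np.degrees(r.x[2]).round(1),r.fun.round(1))
E
python3 win.py w9 210 50
```

```text
[[160.125, 28.625], [245.875, 12.375], [256.375, 83.625], [184.625, 95.875]]
long=top edge [0.6557 0.2867 0.1203] [-0.437 -0.384  0.813] tilt 35.6 az -138.7 ydir -51.8 -0.039 err [0.39905204]
long=top edge [0.6582 0.2873 0.1232] [ 0.311 -0.007  0.95 ] tilt 18.1 az -1.2 ydir -49.9 -0.212 err [2.469792]
centre z=.13 [[0.65732546 0.28662982 0.13      ]]
fit 17.34 [0.6545 0.2845 3.7981] 217.6 [-2.2 -2.1  0.9 -2.1  1.6  2.8 -0.1  3.1]
fit 17.34 [0.6545 0.2845 3.7981] 217.6 [-2.2 -2.1  0.9 -2.1  1.6  2.8 -0.1  3.1]
fit 17.34 [0.6545 0.2845 3.7981] 217.6 [-2.2 -2.1  0.9 -2.1  1.6  2.8 -0.1  3.1]
```

```bash
python3 - <<'E'
from h import *
from scipy.optimize import least_squares
w=load('w9');g=cv2.GaussianBlur(cv2.cvtColor(w['img'],cv2.COLOR_RGB2GRAY),(5,3),0).astype(float)
for u in(259,):
    col=g[120:300,u-4:u+5].mean(1);d=np.gradient(col);k=[i for i in range(2,178) if abs(d[i])>4 and abs(d[i])>=max(abs(d[i-2:i+3]))]
    print(u,[(i+120,round(d[i],1),int(col[i-3]),int(col[i+3])) for i in k])
print([int(v) for v in g[205:285:2,255:264].mean(1)])
# side widths of the silhouette
for v in(160,175,190):
    r=w['img'][v,190:330].astype(int);s=(r[:,0]-r[:,2]);print(v,190+np.where(s<45)[0].min(),190+np.where(s<45)[0].max())
E
```

```text
259 [(140, np.float64(4.2), 126, 137), (218, np.float64(7.6), 166, 190), (280, np.float64(-15.1), 181, 132)]
[166, 166, 166, 166, 166, 166, 169, 184, 190, 190, 189, 184, 180, 181, 181, 181, 182, 182, 182, 182, 182, 182, 183, 183, 184, 184, 183, 183, 183, 184, 184, 183, 183, 183, 182, 182, 181, 174, 144, 132]
160 211 297
175 190 329
190 190 329
```

```bash
cat > tin.py <<'E'
from h import *
from scipy.optimize import least_squares
def rows(w,p):
    ox,d,ph=p;t=np.array([-np.sin(ph),0,-np.cos(ph)]);e=np.array([np.cos(ph),0,-np.sin(ph)]);A=np.array([ox,0,.003])
    B=A-t*d;Ld=A+t*(.06-d)
    return proj(w,np.array([B+.026*e,Ld+.026*e,Ld-.026*e]),w['hand_eye'])[:,1],B,t
def solve(w,obs):
    r=least_squares(lambda p:rows(w,p)[0]-obs,[.01,.05,.5]);p=r.x
    return p,rows(w,p)[1:],r.cost
if __name__=='__main__':
    w=load('w9')
    for obs in([140,218,280],[140,218,279],[140,217.5,280.5],[139,218,280]):
        p,(B,t),c=solve(w,np.array(obs));print(p.round(4),'tilt',np.degrees(p[2]).round(1),'B',B.round(4),c.round(3))
    # tilt fixed at measured 31.9
    r=least_squares(lambda p:rows(w,[p[0],p[1],np.radians(31.9)])[0]-[140,218,280],[.01,.05]);print(r.x,r.fun.round(1),rows(w,[*r.x,np.radians(31.9)])[1])
E
python3 tin.py
```

```text
[0.0049 0.0523 0.4684] tilt 26.8 B [0.0285 0.     0.0497] 0.0
[0.004  0.0536 0.4746] tilt 27.2 B [0.0285 0.     0.0507] 0.0
[0.0055 0.0516 0.4611] tilt 26.4 B [0.0284 0.     0.0492] 0.0
[0.0059 0.0513 0.4735] tilt 27.1 B [0.0293 0.     0.0487] 0.0
[0.00197793 0.05557455] [-2.7  5.3 -4.4] [0.03134566 0.         0.05018122]
```

```bash
python3 -m handwheel '[0,0,0,-0.08,0,0,0,-0.077,0.013,-0.007,0.008,0,0.016,-0.008,0.01,0,0.014,-0.007,0.009,0]'
python3 -m handwheel '[0.008,-0.003,0.005,0,0,0,0,0,0,0,0,0]'
python3 - <<'E'
from h import *
from rig import readout,optics
s=readout.get_state();print(s['position'],2*np.arctan2(s['ee_rot'][2],s['ee_rot'][1]),s['width'],s['gripper_force'])
w=optics.get_image('wrist');T=Tw(s,w);np.savez('w10.npz',Tw=T,pos=s['position'],rot=s['ee_rot'],**w)
si=optics.get_image('side');sc=optics.get_image('scene');np.savez('sideb.npz',**si);np.savez('sceneb.npz',**sc)
q=s['ee_rot'];M=R.from_quat([q[1],q[2],q[3],q[0]]).as_matrix();B=s['position']+M@[.03,0,.05]
print('win px',proj(w,[.656,.2865,.13],T))
for n,d in(('side',si),('scene',sc)):
    c=proj(d,B)[0].astype(int);g=cv2.cvtColor(d['img'],cv2.COLOR_RGB2GRAY);print(n,c,'x0',c[0]-16)
    for v in range(c[1]-16,c[1]+9): print(v,''.join('%3d'%(x//4) for x in g[v,c[0]-16:c[0]+14]))
g=cv2.GaussianBlur(cv2.cvtColor(w['img'],cv2.COLOR_RGB2GRAY),(5,3),0).astype(float)
col=g[120:300,255:264].mean(1);d=np.gradient(col);print([(i+120,round(d[i],1)) for i in range(2,178) if abs(d[i])>3 and abs(d[i])>=max(abs(d[i-2:i+3]))])
E
python3 win.py w10 225 75
```

```text
clock: 14.83
position: [0.5973, 0.2385, 0.2552]
ee_rot: [-0.0, 0.947, 0.321, -0.0]
contact_force: [0.1, 0.3, -2.7]
width: 0.0516
gripper_force: 21.8
clock: 15.08
position: [0.6011, 0.2448, 0.2502]
ee_rot: [0.0, 0.947, 0.323, -0.001]
contact_force: [0.1, -0.0, -1.5]
width: 0.0516
gripper_force: 21.8
[0.60111235 0.24478298 0.25019802] 0.6567707070416433 0.051555916659142845 21.812885105609894
win px [[259.00275209 109.6111714 ]]
side [282 128] x0 266
112  21 20 21 23 24 16 13 18 30 42 48 50 49 38 21 24 31 28 17 14 19 23 19 15 23 31 32 32 31 34
113  20 20 20 20 19 14 17 29 42 49 52 52 50 42 25 18 22 20 15 14 16 18 16 15 23 31 33 30 29 34
114  22 24 23 20 18 17 28 42 49 52 52 52 52 46 30 16 15 15 13 13 15 20 23 21 29 39 38 34 36 36
115  36 40 36 25 19 24 39 49 52 52 52 52 52 48 34 19 14 13 13 13 19 30 35 28 29 37 37 36 39 35
116  52 53 49 32 20 31 45 52 52 52 52 52 51 45 32 21 15 13 14 18 28 36 37 31 31 34 37 38 37 32
117  56 56 51 34 21 33 47 52 52 52 52 52 50 43 32 23 16 13 16 25 36 40 38 36 33 32 36 39 36 36
118  56 56 52 39 23 30 44 51 52 52 52 52 50 42 32 24 16 14 17 26 35 36 36 36 
[... 4148 characters left out ...]
8, np.float64(7.6)), (227, np.float64(-3.9)), (280, np.float64(-11.4))]
[[208.375, 74.125], [311.125, 74.125], [301.125, 142.875], [212.125, 208.625]]
long=top edge [0.6484 0.277  0.2112] [ 0.116 -0.74   0.663] tilt 48.5 az -81.1 ydir -33.1 -0.603 err [9.83804728]
long=top edge [0.6465 0.2858 0.2304] [-0.116  0.828  0.549] tilt 56.7 az 97.9 ydir -27.2 0.659 err [21.49398082]
centre z=.13 [[0.64536749 0.27920341 0.13      ]]
fit 1607.56 [0.6454 0.2783 3.9492] 226.3 [ -2.   23.4  -9.5   7.9   1.6   5.9  12.7 -48.1]
fit 1607.56 [0.6454 0.2783 3.9492] 226.3 [ -2.   23.4  -9.5   7.9   1.6   5.9  12.7 -48.1]
fit 1607.56 [0.6454 0.2783 3.9492] 226.3 [ -2.   23.4  -9.5   7.9   1.6   5.9  12.7 -48.1]
```

```bash
python3 - <<'E'
from h import *
def run(f,v0,v1):
    w=load(f);im=cv2.GaussianBlur(w['img'],(3,3),0).astype(float);s=im[:,:,0]-im[:,:,2];Lp=[];Rp=[]
    if f=='w10': s=im.mean(2)
    for v in range(v0,v1):
        d=abs(np.gradient(s[v]))
        for a,b,P in((196,240,Lp),(280,322,Rp)):
            k=a+d[a:b].argmax();o=.5*(d[k-1]-d[k+1])/(d[k-1]-2*d[k]+d[k+1]);P.append((k+o,v))
    out=[]
    for P in(np.array(Lp),np.array(Rp)):
        for _ in range(4):
            c=np.polyfit(P[:,1],P[:,0],1);r=P[:,0]-np.polyval(c,P[:,1]);P=P[abs(r)<max(1.0,1.5*r.std())]
        out.append(P);print(f,len(P),c.round(3),r.std().round(2))
    H=w['hand_eye'];n=[np.linalg.svd(ray(w,P,H)[1])[2][2] for P in out]
    x=np.cross(*n);x/=np.linalg.norm(x);x*=-np.sign(x[2]);print('axis tool',x.round(3),'lean',np.degrees(np.arctan2(-x[0],-x[2])).round(1),'lat',np.degrees(np.arcsin(x[1])).round(1))
    # distance: half angle between planes -> axis distance from camera
    ca=abs(n[0]@n[1]);print('axis dist',.026/np.sin(.5*np.arccos(ca)))
run('w9',160,205);run('w9',165,215);run('w10',160,205)
from math import *
w=load('w10');T=w['Tw'];a=radians(217.5);nh=np.array([cos(a),sin(a),0]);n=.5*nh+[0,0,.866];y=np.cross([0,0,1],nh);x=np.cross(y,n);c=np.array([.656,.2865,.13])
print('glass top edge model',proj(w,[c-.033*x-.038*y,c-.033*x+.038*y],T))
E
```

```text
w9 45 [-1.65000e-01  2.45909e+02] 0.15<stdin>:8: RuntimeWarning: divide by zero encountered in scalar divide
Traceback (most recent call last):
TypeError: expected non-empty vector for x
```

```bash
python3 - <<'E'
from h import *
def run(f,v0,v1):
    w=load(f);im=cv2.GaussianBlur(w['img'],(3,3),0).astype(float);s=(im[:,:,0]-im[:,:,2]) if f=='w9' else im.mean(2);Lp=[];Rp=[]
    for v in range(v0,v1):
        d=abs(np.gradient(s[v]))
        for a,b,P in((200,235,Lp),(301 if f=='w9' else 296,322,Rp)):
            k=a+d[a:b].argmax();q=d[k-1]-2*d[k]+d[k+1]
            if q<-.5:P.append((k+np.clip(.5*(d[k-1]-d[k+1])/q,-1,1),v))
    out=[]
    for P in(np.array(Lp),np.array(Rp)):
        c=np.polyfit(P[:,1],P[:,0],1)
        for _ in range(3):
            r=abs(P[:,0]-np.polyval(c,P[:,1]));P=P[r<=np.maximum(.8,2*np.median(r))];c=np.polyfit(P[:,1],P[:,0],1)
        out.append(P);print(f,len(P),c.round(3),(P[:,0]-np.polyval(c,P[:,1])).std().round(2))
    n=[np.linalg.svd(ray(w,P,w['hand_eye'])[1])[2][2] for P in out]
    x=np.cross(*n);x/=np.linalg.norm(x);x*=-np.sign(x[2]);print('axis tool',x.round(3),'lean',np.degrees(np.arctan2(-x[0],-x[2])).round(1),'lat',np.degrees(np.arcsin(x[1])).round(1))
run('w9',165,205);run('w9',170,215);run('w10',160,205)
from math import *
w=load('w10');T=w['Tw'];a=radians(217.5);nh=np.array([cos(a),sin(a),0]);n=.5*nh+[0,0,.866];y=np.cross([0,0,1],nh);x=np.cross(y,n);c=np.array([.656,.2865,.13])
print('glass top edge model',proj(w,[c-.033*x-.038*y,c-.033*x+.038*y],T))
E
```

```text
w9 40 [-1.59000e-01  2.44762e+02] 0.07
w9 31 [  0.287 259.683] 6.34
axis tool [-0.262  0.059 -0.963] lean 15.2 lat 3.4
w9 42 [-1.63000e-01  2.45488e+02] 0.11
w9 32 [ -0.436 400.418] 0.17
axis tool [ 0.92   0.222 -0.322] lean -70.7 lat 12.8
w10 44 [-1.65000e-01  2.45542e+02] 0.15
w10 45 [1.86000e-01 2.68379e+02] 0.19
axis tool [-0.462  0.007 -0.887] lean 27.5 lat 0.4
glass top edge model [[209.92653467  70.8037088 ]
 [308.26253396  70.98234169]]
```

```bash
python3 -m handwheel '[0,0,0,0,0,0,0,0,0,0,0,0,0,0,0,0]'
python3 - <<'E'
from rig import ticket
print(ticket.sign_off())
E
```

```text
clock: 15.57
position: [0.6013, 0.2438, 0.2521]
ee_rot: [0.0, 0.947, 0.322, 0.0]
contact_force: [0.9, -0.1, -1.5]
width: 0.0515
gripper_force: 21.8
the job is handed in; nothing more can be done
None
```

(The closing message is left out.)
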